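# Build up a power module and a choke on their assembly jigs

## Task

Set up the next power supply for the solderer. In the nest of the white jig stack the power module from the bottom up: the black finned heat sink, the green board on it, and the blue cover over the board, each lying flat, centred and square (long side to long side) with what is under it. In the nest of the yellow jig stand the dark grey ferrite core with its post up and put the copper coil down over the post; leave the red reject board and the white cup where they are.

Things in the scene. Friction and masses are not known exactly. Their poses are not given: they have to be found in the camera images.
- power_jig: White assembly jig: a flat plate 110 x 94 mm with a low lip all round a rectangular nest 90 x 74 mm (grey floor). The plate is 8 mm thick; its lips are 10 mm wide and rise 5 mm above the plate, to 13 mm above the table. Origin: centre of its underside, on the table; z up; x along its long side. Fixed to the table; its place and yaw change.
- coil_jig: Yellow assembly jig: a flat plate 98 x 98 mm with a low lip all round a square nest 78 x 78 mm (grey floor). The plate is 8 mm thick; its lips are 10 mm wide and rise 5 mm above the plate, to 13 mm above the table. Origin: centre of its underside, on the table; z up; x along one side. Fixed to the table; its place and yaw change.
- heat_sink: Black aluminium heat sink, 66 x 50 mm and 26 mm high, 180 g: a flat top plate with a grey thermal pad, over fins that run along x and stand on the table; the two long sides (50 mm apart, along y) are upright outer fins, good to grip. Origin: centre of its underside; x along the 66 mm side, z up. Starts upright on the table.
- green_board: Green circuit board, 66 x 52 mm, 4 mm thick. In its middle a yellow transformer to grip: 22 mm along x, 26 mm along y, top 28 mm above the underside; beside it along x two black capacitors, 16 mm above the underside, none over 20 mm from the middle; about 90 g. Origin: centre of its underside; x along the 66 mm side, z up. Starts upright on the table.
- blue_cover: Blue plastic cover with dark vent slots on top: a box 62 x 48 mm outside and 34 mm high, open underneath, walls 3 mm, inside 56 x 42 mm and 30 mm deep; about 80 g. It fits over the board's transformer and capacitors and its rim rests on the board. Grip across the 48 mm width (y). Origin: centre of the lower rim; x along the 62 mm side, z up (open side down). Starts upright on the table.
- core: Dark grey ferrite core: a round disc 54 mm across and 16 mm high with a post 16 mm across standing in its middle, post top 42 mm above the underside; about 150 g. Grip the post. Origin: centre of its underside; z up along the post. Starts upright on the table.
- coil: Copper-coloured coil: a plain rigid ring 56 mm outside, 34 mm inside, 16 mm high, about 80 g. It fits loosely over the core's post and rests on the core's disc. Origin: centre of its underside; z up along its axis. Starts upright on the table.
- red_board: Red reject board, not to be used or moved; same shape as the green one: 66 x 52 mm, 4 mm thick. In its middle a yellow transformer: 22 mm along x, 26 mm along y, top 28 mm above the underside; beside it along x two black capacitors, 16 mm above the underside, none over 20 mm from the middle. Origin: centre of its underside; z up. It lies among the parts.
- cup: White ceramic cup, empty, 60 mm across the rim and 42 mm high, standing on the table among the parts; not to be moved. Origin: centre of its underside; z up.
Not all that is in view belongs to the job. What is meant by the core is not purple, and is the smaller of those in its own colour.

How it is judged:
At the end, for the whole second after the job is handed in: All fully seated (heights within 4 mm, tilt under 0.1 rad) and at rest: heat sink and core on their jigs' floors within 15 mm of centre; board on heat sink, cover on board, coil on core within 12 mm; heat sink, board and cover square within 0.25 rad, either way round (horizontal distance between heat_sink and power_jig below 0.015 m and z of heat_sink in the frame of power_jig between 0.004 and 0.012 m and angle between each of heat_sink, green_board, blue_cover, core, coil's own z axis and vertical below 0.1 rad and angle between the x axis of heat_sink and the x axis of power_jig, either way round below 0.25 rad and horizontal distance between green_board and heat_sink below 0.012 m and z of green_board in the frame of heat_sink between 0.022 and 0.03 m and angle between the x axis of green_board and the x axis of heat_sink, either way round below 0.25 rad and horizontal distance between blue_cover and green_board below 0.012 m and z of blue_cover in the frame of green_board between 0 and 0.008 m and angle between the x axis of blue_cover and the x axis of green_board, either way round below 0.25 rad and horizontal distance between core and coil_jig below 0.015 m and z of core in the frame of coil_jig between 0.004 and 0.012 m and horizontal distance between coil and core below 0.012 m and z of coil in the frame of core between 0.012 and 0.02 m and linear speed of each of heat_sink, green_board, blue_cover, core, coil below 0.01 m/s); the robot touches nothing.
It fails at once if the red reject board is moved more than 20 mm (distance of red_board from where it was at the start of the episode above 0.02 m).
It fails at once if the white cup is moved more than 20 mm (distance of cup from where it was at the start of the episode above 0.02 m).
It also fails if it takes over 125 s, if anything falls off the work surface, if the arm or the gripper's body presses on something with over 40 N, if the wrist force passes 120 N, or if a joint passes its speed limit or range.

## Robot

A 7-joint arm with a two-finger parallel gripper is mounted at the origin on the work surface. World frame = base frame: x ahead of the robot, y to its left, z up, the work surface at z = 0. Lengths are in m, angles in rad, forces in N, time in s.
With the tool pointing down it reaches from about 0.425 to 0.8 m from the base axis. Payload 8.3 kg.
Tool frame: the origin (TCP) lies on the centre line of the jaws, within the pads' length; the fingertips stand r.tip_reach ahead of it and the grasp point (between the pads) lies 6 mm ahead of it (r.tip_reach is the distance from the TCP to the fingertips, in m); z points along the fingers, y is the line along which they close (so a half turn about z gives the same grasp; the last joint's range is limited). The gripper opens to 85 mm and grips with 20 to 120 N. Pads are 22 mm wide; open, the fingers measure 114 mm over their backs; the gripper's body (76 mm by 85 mm) begins 54 mm behind the grasp point. The pads swing forward as they close: fully open they stand 13 mm farther back than shut.
Start: joints at [-1.411, 0.383, 0.016, 1.37, -0.006, 1.388, -0.046], TCP at [0.138, 0.61, 0.256] pointing down, gripper open.
Joint ranges: [-2.95, 2.95], [-0.25, 2.06], [-1.52, 1.56], [0.18, 2.33], [-1.44, 4.58], [0.02, 2.06], [-3.01, 3.01]. Speed limits (rad/s): [2.39, 2.39, 3.01, 3.01, 3.14, 3.14, 3.14].

## Interface

Orientations are given as a unit quaternion [w, x, y, z].
In Python, from rig import telemetry, cams, job_done, r gives the robot as it stands.
- The arm moves only by the shell command python3 -m crank 'ROWS' [FORCE]. ROWS is text: rows parted by semicolons, each of 7 numbers parted by spaces: the shift along the tool's x, y, z in m, then the turn, a rotation vector about the tool's x, y, z in degrees, then the opening, from 0 (shut) to 1 (fully open). In form: dx dy dz rx ry rz claw; .... A call has 1 to 8 rows; each row shifts and turns the commanded pose from where the row before left it, along the tool's axes as they then stand; what a row does not reach is not made up. A row lasts 1/12 s, in which the tool goes at most 41.7 mm and 7.16 degrees, less where a joint would pass 70% of its speed; a pose out of reach is approached as far as the arm can. A call is refused whole if a number of a shift passes 0.0417 or a number of a turn 7.16, either way. A call with a gripper value outside its range is refused whole. The fingers move at their own pace and stop on an object; FORCE is the grip in N (left out, the last holds). Time passes only in rows, so rows that do not move let the fingers close. It gives the time, the measured TCP pose, the force, the opening and the grip force at its end, in the units of the state.
- telemetry.sense(): the state, without advancing time (a new reading comes with each control period).
- cams.read_camera(name): name is "scene" or "side" or "wrist"; returns the picture (384x512x3 uint8, red, green, blue); there is no depth.
- cams.camera_model(name): a dict with "fx", "fy", "cx", "cy" (pixels), "eye" and "rotation" of the camera in the world. Camera axes: x right, y down, z forward; pixel columns grow to the right and rows downward; lengths in m; the calibration is good to about 2 mm. A picture is of the moment at which its call begins: read the wrist's pose just before it. camera_model takes no time and is no camera call; for the wrist camera it gives the pose at the moment of the call.
- job_done(): hands the job in; it is judged then, once.
The state is a dict: "t": time; "qpos": joint angles; "joint_vel": joint speeds; "effort": joint torques, N m; "eef_pos": TCP position; "ee_rot": TCP orientation; "contact_force": force on the tool from outside, world axes, zero at the start; "torque": the same for the moment, N m; "grip_width": finger opening in m; "grip_force": force on a finger pad.
Only numpy, scipy, OpenCV 4.12 (cv2) and the standard library are available. Lean on these libraries where they do the work, as an engineer would, in place of code of your own. Each camera call takes 0.05 s, during which the arm holds its last target. There are 200 camera calls.

## Working session

There is one attempt and no reset: what is moved stays moved. The work goes in short steps, Python scripts to look and compute and a shell command to move; the robot and the scene stay as the last step left them, time stands still between calls to the robot, and variables do not carry over. Pictures are saved under pics/ and viewed, at most 14 in all, crops included, and the job is handed in when it is done.

```bash
ls; mkdir -p pics; python3 - <<'E'
from rig import telemetry,cams,r
import cv2
print(telemetry.sense(), r.tip_reach)
for n in("scene","side","wrist"):
    m=cams.camera_model(n); print(n,m)
    cv2.imwrite(f"pics/{n}0.png",cams.read_camera(n)[:,:,::-1])
E
```

```text
pics
{'t': 0.0, 'qpos': array([-1.41090125,  0.38424986,  0.01639388,  1.37115566, -0.00627489,
        1.38815637, -0.04651797]), 'joint_vel': array([ 0.00068973, -0.00122648,  0.00116064, -0.00052564,  0.00045451,
       -0.0004045 ,  0.00190755]), 'effort': array([-9.81233552e-05, -6.27596354e+01,  8.43669232e-01, -3.71822977e+01,
        1.61171862e-02,  1.43143733e-02,  9.66251548e-06]), 'eef_pos': array([0.13798362, 0.60912787, 0.25527098]), 'ee_rot': array([-7.37144373e-05,  1.11151386e-01,  9.93803023e-01, -9.56741981e-04]), 'contact_force': array([ 0.22254599, -0.08832143, -0.30716438]), 'torque': array([-0.00560083,  0.03545659,  0.01405224]), 'grip_force': 0.0, 'grip_width': 0.0854549247450079} 0.025
scene {'fx': 387.54103919384244, 'fy': 387.54103919384244, 'cx': 254.567742106277, 'cy': 183.8715312152753, 'eye': array([ 1.21256542, -0.57331907,  0.88027855]), 'rotation': array([-0.35432241,  0.84816859,  0.36223822, -0.15443166])}
side {'fx': 354.9388123400411, 'fy': 354.9388123400411, 'cx': 254.93684315861856, 'cy': 191.66124141337727, 'eye': array([-0.00601453, -0.53900159,  0.59126584]), 'rotation': array([-0.42108897,  0.81805722, -0.34636879,  0.18301672])}
wrist {'fx': 286.30046217861565, 'fy': 286.30046217861565, 'cx': 257.6466731856736, 'cy': 192.0269570824869, 'eye': array([0.06673406, 0.62551098, 0.37312783]), 'rotation': array([0.11283296, 0.77307541, 0.61768556, 0.08993156])}
```

View pics/scene0.png

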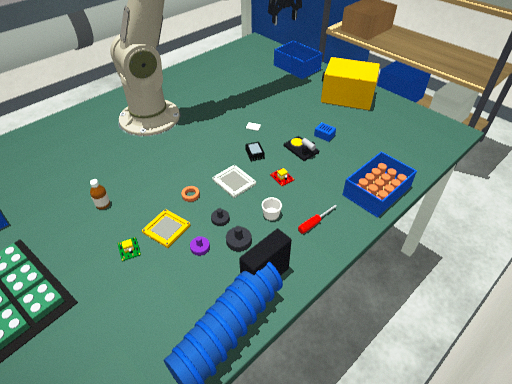

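View pics/side0.png

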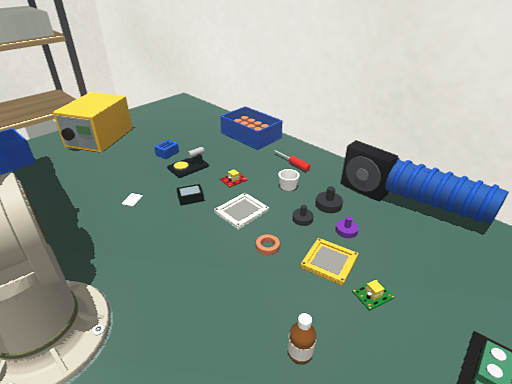

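Candidates (scene view): the core could be the small grey (220,217), the large grey (239,238) or the purple (200,245), and the description points to the small grey. Board: green (129,248), not red (283,177) or the panel at far left. Cover: small blue block (325,131), not the blue bins. Heat sink: black box (255,151), not the tool stand (300,148).

```bash
cat > h.py <<'E'
import numpy as np,cv2
from scipy.spatial.transform import Rotation as R
from rig import telemetry,cams
def rot(q): return R.from_quat(np.r_[q[1:],q[0]])
def ray(m,uv):
    uv=np.atleast_2d(np.asarray(uv,float))
    d=np.c_[(uv[:,0]-m["cx"])/m["fx"],(uv[:,1]-m["cy"])/m["fy"],np.ones(len(uv))]
    return rot(m["rotation"]).apply(d)
def plane(m,uv,z):
    d=ray(m,uv); e=m["eye"]; return e+d*((z-e[2])/d[:,2])[:,None]
def proj(m,p):
    c=rot(m["rotation"]).inv().apply(np.atleast_2d(p)-m["eye"])
    return np.c_[m["fx"]*c[:,0]/c[:,2]+m["cx"],m["fy"]*c[:,1]/c[:,2]+m["cy"]]
RG={"green":((45,120,60),(75,255,255)),"yellow":((20,120,120),(32,255,255)),"white":((0,0,190),(180,40,255)),
"red":((0,170,120),(3,255,255)),"copper":((4,100,80),(14,255,255)),"black":((0,0,0),(180,90,75)),"blue":((100,140,60),(125,255,255)),
"grey":((0,0,100),(180,40,180)),"purple":((130,100,60),(160,255,255))}
def blobs(img,c,amin=40):
    hsv=cv2.cvtColor(img,cv2.COLOR_RGB2HSV); k=cv2.inRange(hsv,*map(np.array,RG[c]))
    cs,_=cv2.findContours(k,cv2.RETR_EXTERNAL,cv2.CHAIN_APPROX_NONE)
    return [q[:,0,:].astype(float) for q in cs if cv2.contourArea(q)>amin]
def rect(P):
    (c,s,a)=cv2.minAreaRect((P[:,:2]*1000).astype(np.float32))
    if s[0]<s[1]: s=s[::-1]; a-=90
    return np.round(np.r_[np.array(c)/1000,np.array(s)/1000],4).tolist()+[round((a+90)%180-90,1)]
E
python3 - <<'E'
from h import *
for n in("scene","side"):
    m=cams.camera_model(n); im=cams.read_camera(n)
    for c in RG:
        for b in blobs(im,c):
            p=plane(m,b,0.01)
            rc=rect(p)
            if max(rc[2:4])<.2 and np.hypot(*rc[:2])<1: print(n,c,b.mean(0).round(0),rc)
w=cams.camera_model("wrist"); print(rot(w["rotation"]).as_matrix().round(3)); s=telemetry.sense(); T=rot(s["ee_rot"])
print("tool",T.as_matrix().round(3),"eye in tool",T.inv().apply(w["eye"]-s["eef_pos"]))
E
```

```text
scene green [ 10. 327.] [0.5112, -0.7096, 0.0823, 0.0675, 3.5]
scene green [  4. 302.] [0.434, -0.6983, 0.0781, 0.0296, 3.1]
scene green [128. 249.] [0.5112, -0.3891, 0.0694, 0.0528, -19.1]
scene yellow [128. 244.] [0.4997, -0.3866, 0.0396, 0.0256, -17.2]
scene yellow [166. 227.] [0.5196, -0.2725, 0.1071, 0.1046, 12.7]
scene yellow [281. 173.] [0.5968, 0.1337, 0.0526, 0.0322, -38.2]
scene yellow [296. 142.] [0.5147, 0.2916, 0.0416, 0.0362, -47.5]
scene white [ 13. 323.] [0.5127, -0.697, 0.0216, 0.0195, -19.3]
scene white [  6. 313.] [0.4761, -0.7002, 0.0225, 0.0197, -18.6]
scene white [ 35. 307.] [0.5076, -0.6443, 0.0226, 0.0181, -21.2]
scene white [ 28. 298.] [0.4706, -0.6479, 0.0216, 0.0214, -8.1]
scene white [ 49. 296.] [0.504, -0.6082, 0.0215, 0.0187, -22.5]
scene white [ 42. 288.] [0.4675, -0.6108, 0.0215, 0.0189, -21.9]
scene white [ 18. 286.] [0.4177, -0.6532, 0.0217, 0.02, 46.2]
scene white [ 11. 277.] [0.3821, -0.6566, 0.0227, 0.0189, -19.1]
scene white [ 32. 276.] [0.4148, -0.6165, 0.0222, 0.0207, 8.1]
scene white [ 25. 268.] [0.3785, -0.6205, 0.0224, 0.0195, -67.5]
scene w
[... 3393 characters left out ...]
ey [301. 351.] [0.2989, -0.3623, 0.0459, 0.0331, -53.3]
side grey [ 93. 348.] [0.055, -0.0943, 0.1441, 0.0364, 29.7]
side grey [329. 260.] [0.5155, -0.2745, 0.0637, 0.0632, -77.7]
side grey [241. 219.] [0.4787, -0.0323, 0.143, 0.0792, -42.1]
side grey [242. 210.] [0.5046, -0.0052, 0.0756, 0.0596, -1.9]
side grey [288. 184.] [0.6859, -0.0159, 0.0666, 0.0569, 39.0]
side grey [ 40. 129.] [0.3229, 0.8777, 0.1361, 0.1033, 79.2]
side purple [347. 227.] [0.6414, -0.24, 0.084, 0.0515, 30.7]
[[ 0.221  0.935  0.279]
 [ 0.975 -0.212 -0.063]
 [ 0.     0.286 -0.958]]
tool [[-0.975  0.221 -0.   ]
 [ 0.221  0.975 -0.001]
 [ 0.    -0.001 -1.   ]] eye in tool [ 7.30755710e-02  6.05578076e-06 -1.17770605e-01]
```

View pics/wrist0.png

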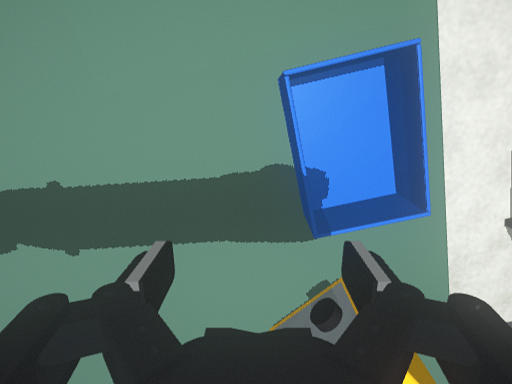

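The scene shows everything well separated. The wrist view shows only the far blue bin. Next I check the choices in one close crop and plan the first hover.

```bash
cat >> h.py <<'E'
def state():
    s=telemetry.sense(); T=rot(s["ee_rot"]); y=T.apply([0,1,0])
    return s,T,np.degrees(np.arctan2(y[1],y[0]))
def plan(x,y,z,az,step=.036,frm=None,half=False):
    """constant rows from the measured pose (or frm=(x,y,z,az)) to target; az = tool y azimuth (mod 180)"""
    if frm is None:
        s,T,a=state(); p=s["eef_pos"]
    else: p=np.array(frm[:3]); a=frm[3]
    da=(az-a+90)%180-90
    if half: da-=np.sign(da)*180
    D=np.array([x,y,z])-p
    n=int(max(1,np.ceil(np.linalg.norm(D)/step),np.ceil(abs(da)/6.5)))
    M=np.zeros((2,2))
    for k in range(n):
        b=np.radians(a+da*k/n); M+=np.array([[-np.sin(b),np.cos(b)],[np.cos(b),np.sin(b)]])
    d=np.linalg.solve(M,D[:2])
    print(f"{n} rows: {d[0]:.4f} {d[1]:.4f} {-D[2]/n:.4f} 0 0 {-da/n:.2f}")
def where():
    s,T,a=state(); print("t %.2f"%s["t"],s["eef_pos"].round(4),"az %.1f"%a,"w %.4f gf %.1f"%(s["grip_width"],s["grip_force"]),"F",s["contact_force"].round(1),"q",s["qpos"].round(2))
E
python3 - <<'E'
from h import *
plan(.4505,.1455,.18,63)
im=cv2.imread("pics/scene0.png")[110:270,110:350]; cv2.imwrite("pics/crop.png",cv2.resize(im,None,fx=3.3,fy=3.3,interpolation=3)[:600,:800])
E
```

```text
16 rows: -0.0281 -0.0209 0.0047 0 0 0.89
```

View pics/crop.png

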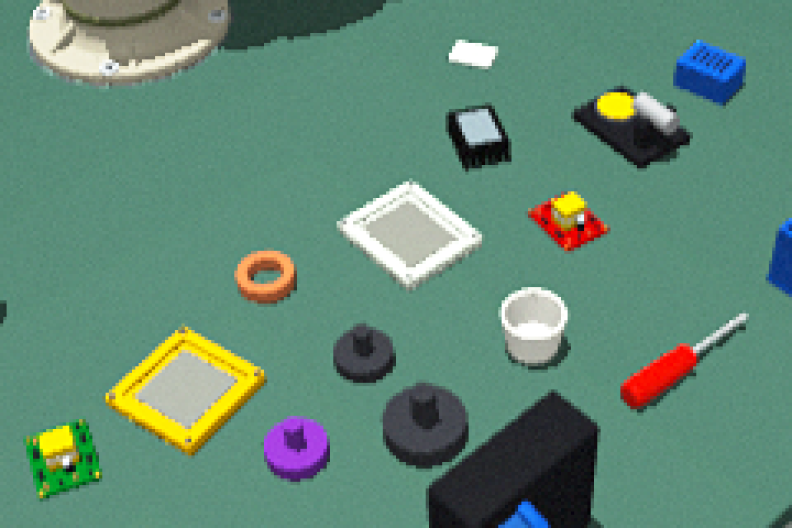

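The crop (scale 3.3, origin 110,110) confirms the choices: the small grey core is at crop (363,355), beside a larger grey one and a purple one. The finned sink is at (480,135) and the vented cover at (710,72). Moving above the heat sink.

```bash
A="-0.028 -0.021 0.005 0 0 0.9 1"
python3 -m crank '-0.028 -0.021 0.005 0 0 0.9 1;-0.028 -0.021 0.005 0 0 0.9 1;-0.028 -0.021 0.005 0 0 0.9 1;-0.028 -0.021 0.005 0 0 0.9 1;-0.028 -0.021 0.005 0 0 0.9 1;-0.028 -0.021 0.005 0 0 0.9 1;-0.028 -0.021 0.005 0 0 0.9 1;-0.028 -0.021 0.005 0 0 0.9 1'
python3 -m crank '-0.028 -0.021 0.005 0 0 0.9 1;-0.028 -0.021 0.005 0 0 0.9 1;-0.028 -0.021 0.005 0 0 0.9 1;-0.028 -0.021 0.005 0 0 0.9 1;-0.028 -0.021 0.005 0 0 0.9 1;-0.028 -0.021 0.005 0 0 0.9 1;-0.028 -0.021 0.005 0 0 0.9 1;-0.028 -0.021 0.005 0 0 0.9 1'
python3 -m crank '0 0 0 0 0 0 1;0 0 0 0 0 0 1'
python3 - <<'E'
from h import *
where()
m=cams.camera_model("wrist"); im=cams.read_camera("wrist"); cv2.imwrite("pics/w1.png",im[:,:,::-1])
print(proj(m,[.4505,.1455,.026]))
for c in("black","white","grey"):
    for b in blobs(im,c,200):
        print(c,b.mean(0).round(),rect(plane(m,b,.026)))
E
```

```text
t: 0.92
eef_pos: [0.3081, 0.3851, 0.2161]
ee_rot: [-0.0, 0.174, 0.985, 0.0]
contact_force: [1.4, 0.5, 0.0]
grip_width: 0.0855
grip_force: 0.0
t: 1.58
eef_pos: [0.4478, 0.1429, 0.1763]
ee_rot: [0.0, 0.235, 0.972, 0.0]
contact_force: [0.5, 0.6, 0.1]
grip_width: 0.0853
grip_force: 0.0
t: 1.75
eef_pos: [0.4479, 0.1422, 0.1761]
ee_rot: [-0.0, 0.237, 0.971, -0.0]
contact_force: [-0.4, 0.7, 0.6]
grip_width: 0.0853
grip_force: 0.0
t 1.75 [0.4479 0.1422 0.1761] az 62.6 w 0.0853 gf 0.0 F [-0.4  0.7  0.6] q [-0.78  0.11  0.43  1.91 -0.05  1.13  0.77]
[[261.74194351 186.27439203]]
black [258. 333.] [0.5838, 0.0692, 0.6224, 0.1902, 62.5]
black [394. 208.] [0.5367, 0.257, 0.114, 0.0395, -4.6]
black [261. 181.] [0.4477, 0.1457, 0.0692, 0.0504, -27.2]
white [168. 271.] [0.4996, 0.0072, 0.1076, 0.0924, -1.8]
white [449. 247.] [0.6001, 0.2874, 0.0584, 0.0201, -5.6]
white [305.  16.] [0.3337, 0.2448, 0.0467, 0.0331, 29.0]
grey [144. 265.] [0.4686, -0.0046, 0.0693, 0.0167, -58.2]
grey [371. 265.] [0.5792, 0.2097, 0.0709, 0.0167, 3.2]
grey [205. 262.] [0.4989, 0.0545, 0.1055, 0.007, -0.6]
grey [438. 238.] [0.5909, 0.2858, 0.0662, 0.0262, -6.0]
grey [418. 182.] [0.5169, 0.2812, 0.047, 0.0458, -19.7]
grey [261. 185.] [0.4497, 0.1448, 0.0522, 0.0355, -26.9]
```

```bash

python3 -m crank '-0.001 0.0035 0.03 0 0 0 1;0 0 0.035 0 0 0 1;0 0 0.035 0 0 0 1;0 0 0.03 0 0 0 1;0 0 0.01 0 0 0 1;0 0 0 0 0 0 1;0 0 0 0 0 0 0.3;0 0 0 0 0 0 0' 40 | tail -6
python3 -m crank '0 0 0 0 0 0 0;0 0 0 0 0 0 0;0 0 0 0 0 0 0;0 0 0 0 0 0 0' 40
python3 - <<'E'
from h import *
where()
E
```

```text
t: 2.47
eef_pos: [0.451, 0.1481, 0.0381]
ee_rot: [0.001, 0.234, 0.972, 0.001]
contact_force: [-0.3, 0.4, 1.0]
grip_width: 0.0641
grip_force: 0.0
t: 2.8
eef_pos: [0.4509, 0.1475, 0.0383]
ee_rot: [0.001, 0.235, 0.972, 0.001]
contact_force: [-2.1, -1.4, 8.4]
grip_width: 0.0491
grip_force: 40.7
t 2.80 [0.4509 0.1475 0.0383] az 62.8 w 0.0491 gf 40.7 F [-2.1 -1.4  8.4] q [-0.73  0.31  0.4   2.04 -0.17  0.82  0.86]
```

```bash
python3 -m crank '0 0 -0.03 0 0 0 0;0 0 -0.03 0 0 0 0;0 0 -0.01 0 0 0 0;0 0 0 0 0 0 0' | tail -2
python3 - <<'E'
from h import *
for n in("scene","side"):
    m=cams.camera_model(n); im=cams.read_camera(n)
    for c,lo,hi in(("white",(.47,-.04),(.54,.03)),("yellow",(.48,-.3),(.55,-.25))):
        for b in blobs(im,c):
            r=rect(plane(m,b,.013))
            if lo[0]<r[0]<hi[0] and lo[1]<r[1]<hi[1]: print(n,c,r)
where()
for j in((.5065,-.003),): plan(*j,.115,88); plan(*j,.046,88,frm=(*j,.115,88))
E
```

```text
grip_width: 0.0487
grip_force: 44.3
scene white [0.508, -0.003, 0.1153, 0.099, -2.0]
scene yellow [0.5221, -0.2732, 0.1064, 0.1037, 12.6]
side white [0.5042, -0.0048, 0.1161, 0.1031, -2.0]
side yellow [0.5129, -0.2751, 0.1099, 0.1002, 13.0]
t 3.23 [0.4497 0.1474 0.1064] az 62.9 w 0.0488 gf 44.3 F [-0.1  0.8 -2.4] q [-0.77  0.2   0.43  1.98 -0.1   0.98  0.81]
5 rows: -0.0198 -0.0256 -0.0017 0 0 -5.03
2 rows: -0.0000 0.0000 0.0345 0 0 0.00
```

```bash

python3 -m crank '-0.0195 -0.0253 0 0 0 -5 0;-0.0195 -0.0253 0 0 0 -5 0;-0.0195 -0.0253 0 0 0 -5 0;-0.0195 -0.0253 0 0 0 -5 0;-0.0195 -0.0253 0 0 0 -5 0;0 0 0 0 0 0 0;0 0 0 0 0 0 0'
python3 - <<'E'
from h import *
where(); plan(.506,-.001,.05,88)
m=cams.camera_model("wrist"); im=cams.read_camera("wrist"); cv2.imwrite("pics/w2.png",im[:,:,::-1])
E
```

```text
t: 3.82
eef_pos: [0.5046, -0.0038, 0.1046]
ee_rot: [-0.001, 0.021, 1.0, -0.001]
contact_force: [0.0, 0.0, -1.2]
grip_width: 0.0493
grip_force: 44.3
t 3.82 [ 0.5046 -0.0038  0.1046] az 87.6 w 0.0493 gf 44.3 F [ 0.   0.  -1.2] q [-0.47  0.28  0.48  1.91 -0.15  0.99  1.61]
2 rows: -0.0006 0.0014 0.0273 0 0 -0.21
```

View pics/w2.png

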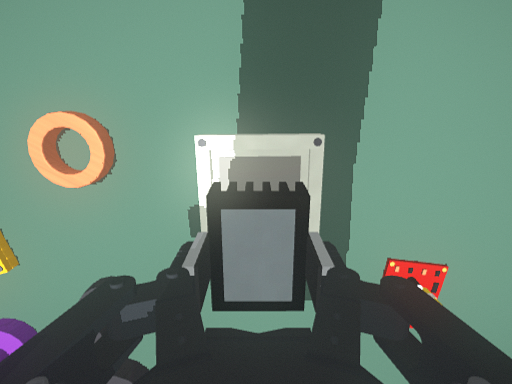

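The wrist view shows the sink held square over the jig, whose far lip corners are at about (195,134) and (324,134), with screws at (202,143) and (318,142). I check the jig centre from these.

```bash

python3 - <<'E'
from h import *
m=cams.camera_model("wrist")
p=plane(m,[(195,134),(324.5,134),(202,142.5),(318,142)],.013); print(p.round(4))
d=p[1]-p[0]; print(np.linalg.norm(d),np.degrees(np.arctan2(d[1],d[0]))); u=d/np.linalg.norm(d); v=np.array([u[1],-u[0],0])
print("centre",(p[0]+p[1])/2+.055*v)
im=cv2.imread("pics/w2.png")[:,:,::-1].copy()
for b in blobs(im,"copper",300): 
  (c,_,_)=cv2.fitEllipse(b.astype(np.float32)); print("coil",plane(m,[c],.008),rect(plane(m,b,.012)))
E
```

```text
[[ 0.4479 -0.0446  0.013 ]
 [ 0.4517  0.0486  0.013 ]
 [ 0.4542 -0.0401  0.013 ]
 [ 0.4572  0.044   0.013 ]]
0.09326774550811523 87.68202282735909
centre [ 5.04738638e-01 -2.02580982e-04  1.30000000e-02]
coil [[ 0.45598958 -0.14256484  0.008     ]] [0.4554, -0.142, 0.037, 0.0333, -7.2]
coil [[ 0.45486583 -0.14138604  0.008     ]] [0.4533, -0.1298, 0.056, 0.0475, 14.8]
```

```bash

python3 -m crank '0 0.0035 0.02 0 0 0 0;0 0 0.02 0 0 0 0;0 0 0.013 0 0 0 0;0 0 0.004 0 0 0 0;0 0 0.001 0 0 0 0;0 0 0 0 0 0 0' 
python3 - <<'E'
from h import *
where()
E
```

```text
t: 4.37
eef_pos: [0.5048, 0.0031, 0.0479]
ee_rot: [-0.001, 0.018, 1.0, 0.0]
contact_force: [0.1, -0.6, -1.8]
grip_width: 0.0482
grip_force: 44.3
t 4.37 [0.5048 0.0031 0.0479] az 87.9 w 0.0482 gf 44.3 F [ 0.1 -0.6 -1.8] q [-0.45  0.36  0.45  1.95 -0.2   0.87  1.64]
```

```bash

python3 -m crank '0 -0.0025 0.002 0 0 0 0;0 0 0 0 0 0 0;0 0 0 0 0 0 0.4;0 0 0 0 0 0 0.8;0 0 0 0 0 0 0.8;0 0 -0.03 0 0 0 0.8;0 0 -0.04 0 0 0 0.8;0 0 -0.04 0 0 0 0.8' 
python3 - <<'E'
from h import *
where(); plan(.505,-.39,.18,71)
m=cams.camera_model("wrist"); im=cams.read_camera("wrist"); cv2.imwrite("pics/w3.png",im[:,:,::-1])
for c in("black","white","grey"):
    for b in blobs(im,c,200):
        q=rect(plane(m,b,.034)); 
        if abs(q[0]-.5)<.1 and abs(q[1])<.05:print(c,b.mean(0).round(),q)
E
```

```text
t: 5.03
eef_pos: [0.5043, -0.0008, 0.1571]
ee_rot: [-0.001, 0.019, 1.0, -0.001]
contact_force: [1.7, -0.4, 0.1]
grip_width: 0.0684
grip_force: 0.0
t 5.03 [ 0.5043 -0.0008  0.1571] az 87.8 w 0.0684 gf 0.0 F [ 1.7 -0.4  0.1] q [-0.49  0.21  0.49  1.85 -0.11  1.11  1.57]
11 rows: -0.0061 -0.0350 -0.0021 0 0 1.53
black [262. 194.] [0.5033, 0.0002, 0.0677, 0.0494, -2.2]
white [231. 174.] [0.5, -0.0095, 0.1016, 0.0717, -2.2]
grey [258. 194.] [0.5055, -0.0003, 0.0516, 0.0358, -2.0]
grey [277. 189.] [0.4998, 0.0014, 0.0828, 0.0628, -2.5]
```

```bash

python3 -m crank '-0.006 -0.035 -0.002 0 0 1.5 0.7;-0.006 -0.035 -0.002 0 0 1.5 0.7;-0.006 -0.035 -0.002 0 0 1.5 0.7;-0.006 -0.035 -0.002 0 0 1.5 0.7;-0.006 -0.035 -0.002 0 0 1.5 0.7;-0.006 -0.035 -0.002 0 0 1.5 0.7;-0.006 -0.035 -0.002 0 0 1.5 0.7;-0.006 -0.035 -0.002 0 0 1.5 0.7' |head -2
python3 -m crank '-0.006 -0.035 -0.002 0 0 1.5 0.7;-0.006 -0.035 -0.002 0 0 1.5 0.7;-0.006 -0.035 -0.002 0 0 1.5 0.7;0 0 0 0 0 0 0.7;0 0 0 0 0 0 0.7'|head -2
cat > look.py <<'E'
from h import *
import sys
# look.py name color z ...
where(); m=cams.camera_model("wrist"); im=cams.read_camera("wrist"); cv2.imwrite(f"pics/{sys.argv[1]}.png",im[:,:,::-1])
p=telemetry.sense()["eef_pos"]
for c,z in zip(sys.argv[2::2],sys.argv[3::2]):
    for b in blobs(im,c,150):
        q=rect(plane(m,b,float(z)))
        if np.hypot(q[0]-p[0],q[1]-p[1])<.12: print(c,b.mean(0).round(),q)
E
python3 look.py w4 green .004 yellow .028
```

```text
t: 5.75
eef_pos: [0.5168, -0.2854, 0.1727]
t: 6.17
eef_pos: [0.5039, -0.393, 0.1785]
t 6.17 [ 0.5039 -0.393   0.1785] az 71.0 w 0.0598 gf 0.0 F [0.4 1.3 0.5] q [ 0.14  0.53  0.68  1.46 -0.33  1.27  2.09]
green [263. 175.] [0.5033, -0.3886, 0.0657, 0.0522, -19.0]
yellow [262. 183.] [0.5031, -0.3887, 0.0245, 0.022, 71.1]
yellow [376. 151.] [0.5122, -0.2785, 0.0952, 0.0942, 12.9]
```

View pics/w4.png

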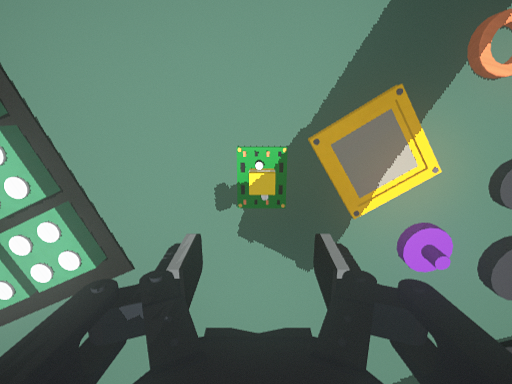

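The board is alone under the gripper at (262,178), the yellow jig is to its right, and the sizes agree with those given (66x52). Descending.

```bash

python3 -m crank '0.002 0.004 0.03 0 0 0 0.6;0 0 0.035 0 0 0 0.6;0 0 0.035 0 0 0 0.6;0 0 0.03 0 0 0 0.6;0 0 0.0145 0 0 0 0.6;0 0 0 0 0 0 0.6;0 0 0 0 0 0 0.2;0 0 0 0 0 0 0' 40 |head -2
python3 -m crank '0 0 0 0 0 0 0;0 0 0 0 0 0 0;0 0 0 0 0 0 0;0 0 0 0 0 0 0' 40
python3 -m crank '0 0 -0.02 0 0 0 0;0 0 -0.03 0 0 0 0;0 0 -0.03 0 0 0 0;0 0 -0.03 0 0 0 0;0 0 0 0 0 0 0' 
python3 look.py w5 green .1
python3 -c "
from h import *
plan(.505,0,.145,88)"
```

```text
t: 6.88
eef_pos: [0.5064, -0.3859, 0.0361]
t: 7.22
eef_pos: [0.5064, -0.3863, 0.0364]
ee_rot: [0.002, 0.162, 0.987, -0.001]
contact_force: [-0.1, 0.9, 7.9]
grip_width: 0.0251
grip_force: 40.4
t: 7.63
eef_pos: [0.5073, -0.388, 0.1517]
ee_rot: [0.005, 0.162, 0.987, -0.002]
contact_force: [0.9, -1.4, 0.2]
grip_width: 0.0249
grip_force: 39.5
t 7.63 [ 0.5073 -0.388   0.1517] az 71.3 w 0.0249 gf 39.5 F [ 0.9 -1.4  0.2] q [ 0.14  0.54  0.67  1.51 -0.35  1.2   2.1 ]
green [258. 283.] [0.5477, -0.4017, 0.035, 0.0056, 71.4]
green [257. 207.] [0.4978, -0.3848, 0.0588, 0.0383, 71.4]
11 rows: 0.0069 0.0346 0.0003 0 0 -1.52
```

```bash

python3 -m crank '0.007 0.0345 0 0 0 -1.5 0;0.007 0.0345 0 0 0 -1.5 0;0.007 0.0345 0 0 0 -1.5 0;0.007 0.0345 0 0 0 -1.5 0;0.007 0.0345 0 0 0 -1.5 0;0.007 0.0345 0 0 0 -1.5 0;0.007 0.0345 0 0 0 -1.5 0;0.007 0.0345 0 0 0 -1.5 0' |head -2
python3 -m crank '0.007 0.0345 0 0 0 -1.5 0;0.007 0.0345 0 0 0 -1.5 0;0.007 0.0345 0 0 0 -1.5 0;0 0 0 0 0 0 0;0 0 0 0 0 0 0;0 0 0 0 0 0 0'|head -2
python3 look.py w6 white .013 green .12
python3 -c "
from h import *
plan(.507,0,.08,88)"
```

```text
t: 8.35
eef_pos: [0.5141, -0.1025, 0.1435]
t: 8.85
eef_pos: [0.5028, 0.0002, 0.1436]
t 8.85 [5.028e-01 2.000e-04 1.436e-01] az 87.8 w 0.0251 gf 39.7 F [ 0.  -0.1 -1.2] q [-0.52  0.23  0.52  1.87 -0.13  1.08  1.58]
white [252. 167.] [0.5018, -0.0023, 0.1032, 0.0938, -2.1]
green [258. 283.] [0.5256, -0.0005, 0.0291, 0.0046, 87.8]
green [280. 205.] [0.4823, 0.0104, 0.0318, 0.0305, -2.2]
2 rows: -0.0021 0.0004 0.0319 0 0 -0.13
```

View pics/w6.png

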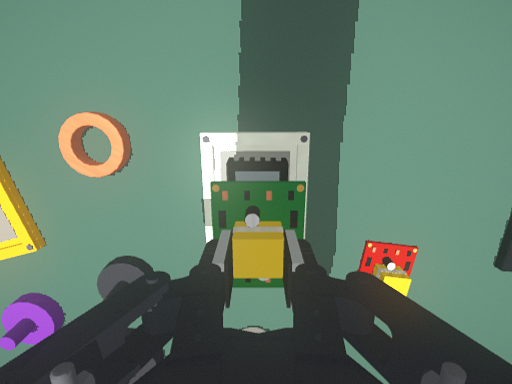

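The board hangs level over the sink, with its far edge at row 181, columns 211–306. I check its centre from that edge, then lower.

```bash

python3 -c "
from h import *
m=cams.camera_model('wrist'); p=plane(m,[(211,181),(306,181),(258,288)],.111); print(p.round(4), p[:2].mean(0)+[.033,0,0])
s=plane(m,[(227,158),(289,158)],.034);print(s.round(4), s.mean(0)+[.033,0,0])"
python3 -m crank '-0.004 0 0.03 0 0 0 0;0 0 0.025 0 0 0 0;0 0 0.01 0 0 0 0;0 0 0 0 0 0 0' 

```

```text
[[ 0.4675 -0.0243  0.111 ]
 [ 0.4695  0.0272  0.111 ]
 [ 0.5357 -0.0014  0.111 ]] [0.50147298 0.00146198 0.111     ]
[[ 0.4683 -0.0235  0.034 ]
 [ 0.4702  0.0261  0.034 ]] [0.50223272 0.00133116 0.034     ]
t: 9.23
eef_pos: [0.5051, -0.0011, 0.0764]
ee_rot: [-0.003, 0.02, 1.0, -0.001]
contact_force: [0.1, -0.8, 0.0]
grip_width: 0.0249
grip_force: 39.6
```

```bash

python3 -m crank '0 0.001 0.004 0 0 0 0;0 0 0.002 0 0 0 0;0 0 0 0 0 0 0'
python3 -m crank '0 0 0 0 0 0 0.3;0 0 0 0 0 0 0.55;0 0 0 0 0 0 0.55;0 0 -0.02 0 0 0 0.6;0 0 -0.03 0 0 0 0.8;0 0 -0.04 0 0 0 1;0 0 0 0 0 0 1' | head -2
python3 look.py w7 green .038 black .034
python3 -c "
from h import *
plan(.55,.415,.19,90)"
```

```text
t: 9.48
eef_pos: [0.5076, 0.0013, 0.0735]
ee_rot: [0.001, 0.019, 1.0, 0.0]
contact_force: [-0.4, -0.0, -0.0]
grip_width: 0.0255
grip_force: 39.6
t: 10.07
eef_pos: [0.5108, 0.0011, 0.17]
t 10.07 [0.5108 0.0011 0.17  ] az 87.8 w 0.0842 gf 0.0 F [ 1.6 -0.3  1. ] q [-0.53  0.21  0.53  1.83 -0.12  1.12  1.57]
green [267. 189.] [0.5059, 0.0038, 0.0645, 0.0476, -2.1]
12 rows: -0.0026 0.0345 -0.0019 0 0 -0.18
```

```bash

python3 -m crank '-0.002 0.034 -0.002 0 0 0 1;-0.002 0.034 -0.002 0 0 0 1;-0.002 0.034 -0.002 0 0 0 1;-0.002 0.034 -0.002 0 0 0 1;-0.002 0.034 -0.002 0 0 0 1;-0.002 0.034 -0.002 0 0 0 1;-0.002 0.034 -0.002 0 0 0 1;-0.002 0.034 -0.002 0 0 0 1' | head -2
python3 -m crank '-0.002 0.034 -0.002 0 0 0 1;-0.002 0.034 -0.002 0 0 0 1;-0.002 0.034 -0.002 0 0 0 1;-0.002 0.034 -0.002 0 0 0 1;0 0 0 0 0 0 1;0 0 0 0 0 0 1' | head -2
python3 look.py w8 blue .034
```

```text
t: 10.78
eef_pos: [0.5328, 0.2744, 0.1781]
t: 11.28
eef_pos: [0.5449, 0.4111, 0.1849]
t 11.28 [0.5449 0.4111 0.1849] az 88.1 w 0.0856 gf 0.0 F [-0.4 -0.3  0.4] q [-0.91  0.56  0.34  1.3  -0.19  1.31  0.97]
blue [251. 188.] [0.549, 0.4041, 0.0667, 0.0478, 10.2]
```

View pics/w8.png

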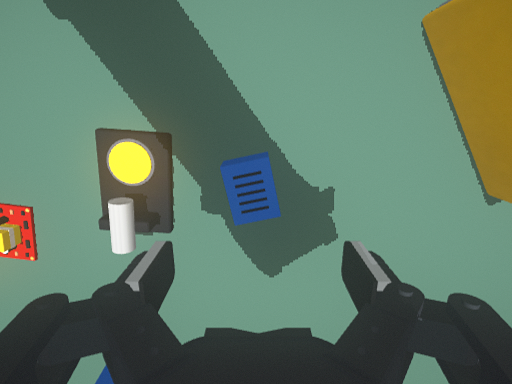

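The cover is clear at (251,188), with the solder stand's edge about 40 mm to its left. I align to its yaw and descend with the jaws only part open.

```bash

python3 -m crank '-0.0035 -0.0032 0.02 0 0 -6 0.85;-0.0035 -0.0032 0.02 0 0 -6 0.8;0 0 0.03 0 0 0 0.8;0 0 0 0 0 0 0.8;0 0 0 0 0 0 0.8' | head -2
python3 look.py w9 blue .034
python3 -c "
from h import *
plan(.5514,.4045,.038,100.2)"
```

```text
t: 11.75
eef_pos: [0.5528, 0.3997, 0.1153]
t 11.75 [0.5528 0.3997 0.1153] az 99.7 w 0.0682 gf 0.0 F [0.3 0.7 0.7] q [-0.87  0.61  0.29  1.38 -0.18  1.18  1.19]
blue [264. 204.] [0.5486, 0.4038, 0.0676, 0.0477, 10.2]
3 rows: 0.0006 0.0013 0.0265 0 0 -0.16
```

```bash

python3 -m crank '0.001 0.0045 0.025 0 0 -0.3 0.8;0 0 0.03 0 0 0 0.8;0 0 0.02 0 0 0 0.8;0 0 0 0 0 0 0.8;0 0 0 0 0 0 0.3;0 0 0 0 0 0 0;0 0 0 0 0 0 0;0 0 0 0 0 0 0' 30|head -2
python3 -m crank '0 0 0 0 0 0 0;0 0 0 0 0 0 0' 30
python3 -m crank '0 0 -0.02 0 0 0 0;0 0 -0.035 0 0 0 0;0 0 -0.035 0 0 0 0;0 0 -0.03 0 0 0 0;0 0 0 0 0 0 0'
python3 look.py w10 blue .1
python3 -c "
from h import *
plan(.507,0,.16,88)"
```

```text
t: 12.47
eef_pos: [0.5533, 0.4071, 0.0448]
t: 12.63
eef_pos: [0.5533, 0.4072, 0.0448]
ee_rot: [0.002, -0.088, 0.996, 0.001]
contact_force: [-0.0, -0.5, 7.2]
grip_width: 0.0473
grip_force: 32.4
t: 13.05
eef_pos: [0.555, 0.4082, 0.1713]
ee_rot: [0.006, -0.088, 0.996, 0.004]
contact_force: [1.0, 0.7, 0.8]
grip_width: 0.0475
grip_force: 31.6
t 13.05 [0.555  0.4082 0.1713] az 100.1 w 0.0475 gf 31.6 F [1.  0.7 0.8] q [-0.88  0.57  0.3   1.31 -0.17  1.27  1.18]
blue [258. 244.] [0.581, 0.4136, 0.1033, 0.0702, 10.1]
12 rows: 0.0066 -0.0336 0.0007 0 0 1.01
```

```bash

python3 -m crank '0.0065 -0.0336 0 0 0 1 0;0.0065 -0.0336 0 0 0 1 0;0.0065 -0.0336 0 0 0 1 0;0.0065 -0.0336 0 0 0 1 0;0.0065 -0.0336 0 0 0 1 0;0.0065 -0.0336 0 0 0 1 0;0.0065 -0.0336 0 0 0 1 0;0.0065 -0.0336 0 0 0 1 0'|head -2
python3 -m crank '0.0065 -0.0336 0 0 0 1 0;0.0065 -0.0336 0 0 0 1 0;0.0065 -0.0336 0 0 0 1 0;0.0065 -0.0336 0 0 0 1 0;0 0 0 0 0 0 0;0 0 0 0 0 0 0'|head -2
python3 look.py w11 blue .126 green .038
```

```text
t: 13.77
eef_pos: [0.5304, 0.1317, 0.1613]
t: 14.27
eef_pos: [0.506, -0.0036, 0.1617]
t 14.27 [ 0.506  -0.0036  0.1617] az 87.9 w 0.0470 gf 31.6 F [ 0.3  1.3 -0.9] q [-0.5   0.21  0.51  1.84 -0.11  1.12  1.58]
blue [259. 243.] [0.5129, -0.0036, 0.0824, 0.0568, -2.2]
green [281. 168.] [0.4837, 0.0168, 0.0238, 0.0183, 87.8]
```

View pics/w7.png

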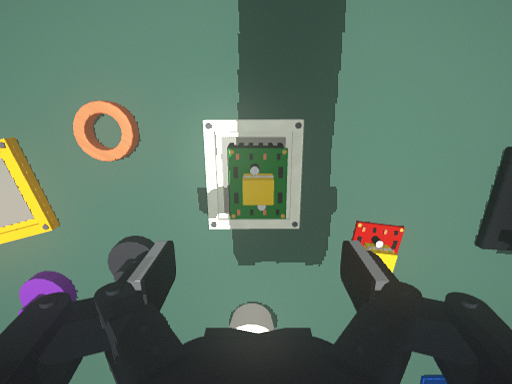

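View pics/w11.png

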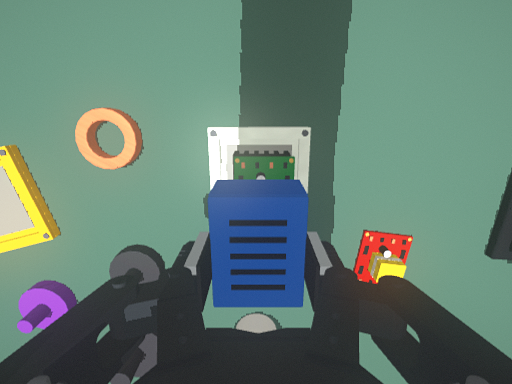

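w7: the board sits flat on the sink, corners about (228,144) to (288,220). w11: the held cover's top face spans rows 190–305, columns 211–305, and the board's far edge behind it is at row 152, columns 233–295. I compute both centres.

```bash
python3 - <<'E'
from h import *
m=cams.camera_model("wrist")
c=plane(m,[(211,190),(305,190),(212,305),(303,305)],.151); print(c.round(4),c.mean(0))
g=plane(m,[(233,152),(295,152)],.038); print(g.round(4),g.mean(0)+[.033,-.001,0])
im=cv2.imread("pics/w11.png")[:,:,::-1].copy()
for b in blobs(im,"blue",500):
  x,y,w,h=cv2.boundingRect(b.astype(np.int32)); print(x,y,w,h)
E
```

```text
[[ 0.4698 -0.0218  0.151 ]
 [ 0.4713  0.022   0.151 ]
 [ 0.5332 -0.0264  0.151 ]
 [ 0.5349  0.0218  0.151 ]] [ 0.50230665 -0.00110421  0.151     ]
[[ 0.4692 -0.0206  0.038 ]
 [ 0.471   0.0317  0.038 ]] [0.50313839 0.00454491 0.038     ]
208 180 100 127
```

```bash

python3 -m crank '-0.001 0.0055 0.02 0 0 0 0;0 0 0.02 0 0 0 0;0 0 0 0 0 0 0'
python3 -m crank '0 0 0.015 0 0 0 0;0 0 0.015 0 0 0 0;0 0 0.004 0 0 0 0;0 0 0 0 0 0 0'

```

```text
t: 14.57
eef_pos: [0.5057, 0.0065, 0.1183]
ee_rot: [-0.003, 0.014, 1.0, -0.0]
contact_force: [-2.4, -0.1, -1.9]
grip_width: 0.0473
grip_force: 31.5
t: 14.9
eef_pos: [0.5072, 0.0051, 0.0872]
ee_rot: [-0.001, 0.016, 1.0, -0.0]
contact_force: [0.4, 0.3, -0.2]
grip_width: 0.0472
grip_force: 31.6
```

```bash

python3 -m crank '0 -0.002 0.003 0 0 0 0;0 0 0 0 0 0 0;0 0 0.001 0 0 0 0;0 0 0 0 0 0 0;0 0 0 0 0 0 0'

```

```text
t: 15.32
eef_pos: [0.508, 0.0023, 0.0842]
ee_rot: [0.0, 0.016, 1.0, 0.0]
contact_force: [-0.0, 0.1, 0.2]
grip_width: 0.0471
grip_force: 31.6
```

```bash

python3 -m crank '0 0 0.002 0 0 0 0;0 0 0 0 0 0 0'|grep -E "pos|force"
python3 -m crank '0 0 0 0 0 0 0.4;0 0 0 0 0 0 0.8;0 0 0 0 0 0 0.8;0 0 -0.03 0 0 0 0.8;0 0 -0.04 0 0 0 0.8;0 0 -0.03 0 0 0 0.8;0 0 0 0 0 0 0.8' | head -2
python3 look.py w12 blue .072 green .038
python3 - <<'E'
from h import *
plan(.607,-.143,.19,88)
for n in("scene","side"):
    m=cams.camera_model(n); im=cams.read_camera(n)
    for b in blobs(im,"blue"):
        r=rect(plane(m,b,.055)); 
        if abs(r[0]-.5)<.06 and abs(r[1])<.06: print(n,r)
    cv2.imwrite(f"pics/{n}1.png",im[:,:,::-1])
E
```

```text
eef_pos: [0.5082, 0.0023, 0.0827]
contact_force: [-2.1, -0.0, 9.1]
grip_force: 32.6
t: 16.07
eef_pos: [0.511, 0.0021, 0.1879]
t 16.07 [0.511  0.0021 0.1879] az 88.1 w 0.0688 gf 0.0 F [ 1.8 -0.4 -0.2] q [-0.52  0.19  0.51  1.81 -0.1   1.16  1.56]
blue [262. 187.] [0.5038, 0.0031, 0.0651, 0.0467, -2.0]
5 rows: -0.0204 -0.0284 -0.0010 0 0 0.03
scene [0.5071, 0.004, 0.0918, 0.0689, -2.7]
side [0.5083, 0.0034, 0.0914, 0.0824, -2.3]
```

View pics/w12.png

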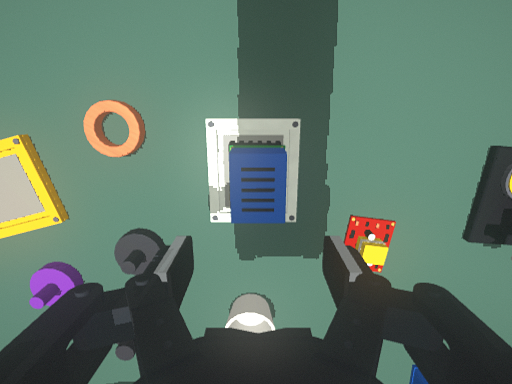

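The cover sits square on the board in the jig, at (258,185). On to the small grey core.

```bash

python3 -m crank '-0.02 -0.0284 0 0 0 0 0.7;-0.02 -0.0284 0 0 0 0 0.7;-0.02 -0.0284 0 0 0 0 0.7;-0.02 -0.0284 0 0 0 0 0.7;-0.02 -0.0284 0 0 0 0 0.7;0 0 0 0 0 0 0.7;0 0 0 0 0 0 0.7' | head -2
python3 look.py w13 black .016 purple .016
```

```text
t: 16.8
eef_pos: [0.6022, -0.1455, 0.1792]
t 16.80 [ 0.6022 -0.1455  0.1792] az 87.9 w 0.0598 gf 0.0 F [-0.1 -0.3 -0.4] q [-0.23  0.46  0.57  1.51 -0.25  1.24  1.91]
black [258. 258.] [0.6865, -0.1461, 0.0737, 0.0645, 35.6]
black [267. 172.] [0.5956, -0.133, 0.0551, 0.0479, -9.5]
purple [167. 215.] [0.6341, -0.2408, 0.0577, 0.0528, -53.0]
```

View pics/w13.png

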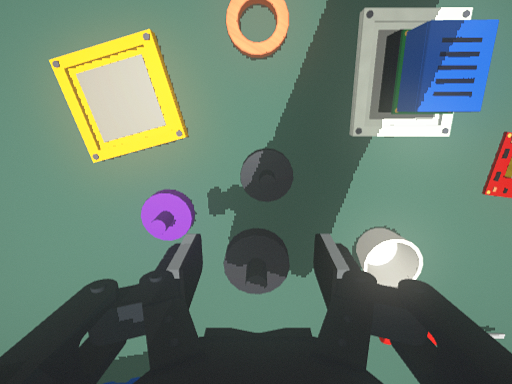

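The small core is at (267,174), the large one at (257,260) behind it, the purple at (167,215) and the cup at (388,258). Yellow jig corners: (51,63), (148,31), (187,136), (95,162).

```bash
python3 - <<'E'
from h import *
m=cams.camera_model("wrist"); im=cv2.imread("pics/w13.png")[:,:,::-1].copy()
p=plane(m,[(51,63),(148,31),(187,136),(95,162)],.013); print("jig",p.mean(0).round(4),[np.linalg.norm(p[i]-p[i-1]).round(4) for i in range(4)],rect(p))
hsv=cv2.cvtColor(im,cv2.COLOR_RGB2HSV); k=((hsv[...,1]<70)&(hsv[...,2]<90)).astype(np.uint8)
k[:, :235]=0;k[:,300:]=0;k[:140]=0;k[212:]=0
k=cv2.morphologyEx(k,cv2.MORPH_CLOSE,np.ones((5,5)))
cs,_=cv2.findContours(k,cv2.RETR_EXTERNAL,cv2.CHAIN_APPROX_NONE)
b=max(cs,key=cv2.contourArea)[:,0].astype(np.float32); print(cv2.boundingRect(b.astype(np.int32)),cv2.fitEllipse(b))
q=plane(m,b,.016); print("core disc",cv2.minEnclosingCircle(q[:,:2].astype(np.float32)), plane(m,[cv2.fitEllipse(b)[0]],.012))
v=hsv[...,2].astype(int); print(v[160:204:3,252:284:2])
for n in("scene","side"):
    mm=cams.camera_model(n); i2=cv2.imread(f"pics/{n}0.png")[:,:,::-1].copy()
    uv={"scene":(220,217),"side":(303,214)}[n]; print(n,plane(mm,[uv],.02))
E
```

```text
jig [ 0.5186 -0.2699  0.013 ] [np.float64(0.095), np.float64(0.0951), np.float64(0.0962), np.float64(0.0976)] [0.5184, -0.2693, 0.0976, 0.0962, -76.4]
(235, 140, 65, 72) ((272.02410888671875, 180.63050842285156), (62.80366516113281, 84.76927947998047), 30.563682556152344)
core disc ((0.5979350805282593, -0.1330130249261856), 0.04881667345762253) [[ 0.60180825 -0.1281635   0.012     ]]
[[115 114 114 116  63  64  61  66  64  62  64  62  61  62  65  61]
 [112 113 115  96  69  63  61  63  65  60  60  61  62  62  60  61]
 [112 109 113  68  64  64  63  64  62  62  62  61  59  61  61  61]
 [112 110  69  62  61  64  62  58  60  62  62  62  61  60  60  61]
 [110  67  62  61  62  55  54  54  54  56  55  61  61  62  60  61]
 [ 95  63  63  62  54  54  58  62  63  60  51  56  62  60  61  59]
 [ 70  64  64  60  57  62  60  58  61  63  61  55  60  58  58  59]
 [ 60  62  61  62  60  64  61  61  59  63  59  61  56  56  57  60]
 [ 62  60  59  60  61  61  61  61  58  58  60  59  57  59  56  58]
 [ 61  60  62  59  57  59  61  61  59  58  60  56  58  58  59  60]
 [ 59  59  61  62  61  59  60  59  58  57  59  58  59  58  59  58]
 [ 62  60  61  58  60  59  60  59  58  59  59  60  57  59  58  58]
 [ 59  57  58  60  58  60  58  58  58  56  58  56  59  58  56  70]
 [ 86  86  71  57  57  58  62  61  57  56  59  54  61  76  86  84]
 [ 87  83  86  85  85  86  86  80  78  85  85  85  85  84  83  83]]
scene [[ 0.60602514 -0.14073215  0.02      ]]
side [[ 0.59283382 -0.14004969  0.02      ]]
```

```bash
python3 - <<'E'
from h import *
im=cv2.imread("pics/w13.png")[:,:,::-1].copy(); m=cams.camera_model("wrist")
hsv=cv2.cvtColor(im,cv2.COLOR_RGB2HSV); s=hsv[...,1]
print(s[175,230:306:3]); 
k=((s<55)).astype(np.uint8); k[:, :228]=0;k[:,308:]=0;k[:135]=0;k[215:]=0
k=cv2.morphologyEx(k,cv2.MORPH_OPEN,np.ones((5,5)))
cs,_=cv2.findContours(k,cv2.RETR_EXTERNAL,cv2.CHAIN_APPROX_NONE)
b=max(cs,key=cv2.contourArea)[:,0].astype(np.float32); print(cv2.boundingRect(b.astype(np.int32)))
for z in(.008,.016): print("disc",z,rect(plane(m,b,z)))
print("post",plane(m,[(268,184)],.042))
E
```

```text
[68 71 70 70 14 16 14 12 24 21 24 22 16 26 25 21 21 16 21 17 13 72 71 63
 63 68]
(241, 148, 52, 54)
disc 0.008 [0.5968, -0.1335, 0.0562, 0.0532, -2.0]
disc 0.016 [0.595, -0.1338, 0.0547, 0.0517, -2.0]
post [[ 0.59729382 -0.13327497  0.042     ]]
```

```bash

python3 -m crank '0.0055 0.012 0.02 0 0 0 0.5;0 0 0.03 0 0 0 0.5;0 0 0.03 0 0 0 0.5;0 0 0 0 0 0 0.5;0 0 0 0 0 0 0.5' 
python3 -c "
from h import *
plan(.597,-.1335,.045,88)"
```

```text
t: 17.27
eef_pos: [0.5964, -0.1289, 0.1003]
ee_rot: [-0.002, 0.015, 1.0, 0.001]
contact_force: [0.4, 0.5, 1.6]
grip_width: 0.0428
grip_force: 0.0
2 rows: -0.0004 -0.0023 0.0277 0 0 0.12
```

```bash

python3 -m crank '-0.001 -0.0045 0.02 0 0 0 0.5;0 0 0.02 0 0 0 0.5;0 0 0.015 0 0 0 0.5;0 0 0 0 0 0 0.5;0 0 0 0 0 0 0.2;0 0 0 0 0 0 0;0 0 0 0 0 0 0;0 0 0 0 0 0 0' 50
python3 -m crank '0 0 0 0 0 0 0;0 0 0 0 0 0 0' 50 | tail -5

```

```text
t: 17.93
eef_pos: [0.6003, -0.1355, 0.0493]
ee_rot: [0.002, 0.016, 1.0, -0.0]
contact_force: [-1.9, 0.4, 7.5]
grip_width: 0.0138
grip_force: 48.9
eef_pos: [0.6003, -0.1355, 0.0493]
ee_rot: [0.002, 0.016, 1.0, -0.0]
contact_force: [-2.0, 0.3, 7.8]
grip_width: 0.0136
grip_force: 48.9
```

```bash

python3 -m crank '0 0 -0.03 0 0 0 0;0 0 -0.03 0 0 0 0;0 0 -0.02 0 0 0 0;0 0 0 0 0 0 0' | tail -2
python3 -c "
from h import *
where();plan(.5205,-.270,.12,88)"
```

```text
grip_width: 0.0139
grip_force: 48.9
t 18.43 [ 0.6017 -0.1363  0.133 ] az 88.1 w 0.0139 gf 48.9 F [ 1.9 -1.  -1.2] q [-0.23  0.49  0.55  1.59 -0.27  1.14  1.92]
5 rows: 0.0153 -0.0273 0.0026 0 0 0.02
```

```bash

python3 -m crank '0.0153 -0.0273 0 0 0 0 0;0.0153 -0.0273 0 0 0 0 0;0.0153 -0.0273 0 0 0 0 0;0.0153 -0.0273 0 0 0 0 0;0.0153 -0.0273 0 0 0 0 0;0 0 0 0 0 0 0;0 0 0 0 0 0 0;0 0 0 0 0 0 0' | tail -2
python3 - <<'E'
from h import *
where();plan(.5205,-.270,.062,88)
m=cams.camera_model("wrist"); im=cams.read_camera("wrist"); cv2.imwrite("pics/w14.png",im[:,:,::-1])
E
```

```text
grip_width: 0.014
grip_force: 49.0
t 19.10 [ 0.5181 -0.2689  0.1269] az 88.1 w 0.0140 gf 49.0 F [-0.1  0.5 -1.6] q [-0.03  0.44  0.59  1.68 -0.27  1.11  2.18]
2 rows: -0.0012 -0.0005 0.0324 0 0 0.06
```

View pics/w14.png

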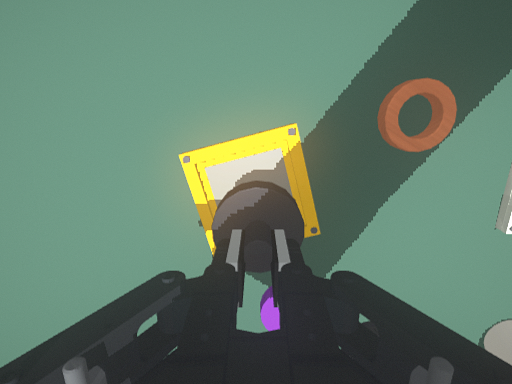

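The core hangs upright over the jig. Its disc spans columns 213–304 with the top at row 181; jig corners are (180,155), (297,124) and (320,234), and the coil is at (417,115).

```bash
python3 - <<'E'
from h import *
m=cams.camera_model("wrist"); im=cv2.imread("pics/w14.png")[:,:,::-1].copy()
p=plane(m,[(180,155),(320.5,234),(297,124)],.013); print("jig",p.round(4),p[:2].mean(0),np.linalg.norm(p[0]-p[2]))
d=plane(m,[(213,225),(304,225),(258,181)],.0936); print(d.round(4))
hsv=cv2.cvtColor(im,cv2.COLOR_RGB2HSV); k=cv2.inRange(hsv,(2,90,60),(18,255,255)); k[:,:360]=0;k[190:]=0
k=cv2.morphologyEx(k,cv2.MORPH_OPEN,np.ones((3,3)))
cs,_=cv2.findContours(k,cv2.RETR_EXTERNAL,cv2.CHAIN_APPROX_NONE)
b=max(cs,key=cv2.contourArea)[:,0]; 
for z in(.008,.016): print("coil",rect(plane(m,b,z)))
E
```

```text
jig [[ 0.4812 -0.3295  0.013 ]
 [ 0.555  -0.2132  0.013 ]
 [ 0.4596 -0.2347  0.013 ]] [ 0.51811835 -0.27134515  0.013     ] 0.09720831499132096
[[ 0.5093 -0.2929  0.0936]
 [ 0.511  -0.2411  0.0936]
 [ 0.4843 -0.2665  0.0936]]
coil [0.4565, -0.1386, 0.0622, 0.0564, 88.2]
coil [0.4561, -0.1429, 0.0601, 0.0545, 88.2]
```

```bash

python3 -m crank '-0.0045 -0.003 0.02 0 0 0 0;0 0 0.02 0 0 0 0;0 0 0.02 0 0 0 0;0 0 0.005 0 0 0 0;0 0 0 0 0 0 0;0 0 0 0 0 0 0' 

```

```text
t: 19.65
eef_pos: [0.5229, -0.2718, 0.0623]
ee_rot: [0.0, 0.016, 1.0, -0.0]
contact_force: [0.1, -1.0, -1.0]
grip_width: 0.0141
grip_force: 49.0
```

```bash

python3 -m crank '0 0 0.003 0 0 0 0;0 0 0.002 0 0 0 0;0 0 0.001 0 0 0 0;0 0 0 0 0 0 0'|grep -E "pos|force"
python3 -m crank '0 0 0 0 0 0 0.2;0 0 0 0 0 0 0.5;0 0 0 0 0 0 0.5;0 0 -0.03 0 0 0 0.6;0 0 -0.04 0 0 0 0.8;0 0 -0.03 0 0 0 1;0 0 0 0 0 0 1;0 0 0 0 0 0 1'|head -2
python3 - <<'E'
from h import *
where();plan(.456,-.141,.165,88)
m=cams.camera_model("wrist"); im=cams.read_camera("wrist"); cv2.imwrite("pics/w15.png",im[:,:,::-1])
s=cv2.cvtColor(im,cv2.COLOR_RGB2HSV)
k=cv2.inRange(s,(0,0,0),(180,110,85)); k[:,:215]=0;k[:,310:]=0;k[230:]=0
k=cv2.morphologyEx(k,cv2.MORPH_OPEN,np.ones((3,3)))
cs,_=cv2.findContours(k,cv2.RETR_EXTERNAL,cv2.CHAIN_APPROX_NONE)
for b in cs:
    if cv2.contourArea(b)>300: print(cv2.boundingRect(b),rect(plane(m,b[:,0],.02)))
p=plane(m,[c.mean(0) for c in []] or [(258,190)],.024); print(p)
E
```

```text
eef_pos: [0.5231, -0.2725, 0.0573]
contact_force: [-2.0, 2.1, 7.2]
grip_force: 49.8
t: 20.65
eef_pos: [0.5235, -0.2731, 0.1581]
t 20.65 [ 0.5235 -0.2731  0.1581] az 88.1 w 0.0852 gf 0.0 F [ 1.2  0.4 -0.2] q [-0.04  0.42  0.61  1.63 -0.26  1.17  2.17]
5 rows: 0.0144 0.0259 -0.0014 0 0 0.03
(237, 176, 51, 36) [0.5302, -0.2651, 0.0507, 0.0288, -53.7]
[[ 0.52415923 -0.27249284  0.024     ]]
```

```bash

python3 -m crank '0.0144 0.026 0 0 0 0 1;0.0144 0.026 0 0 0 0 1;0.0144 0.026 0 0 0 0 1;0.0144 0.026 0 0 0 0 1;0.0144 0.026 0 0 0 0 1;0 0 0 0 0 0 1;0 0 0 0 0 0 1'|head -2
python3 - <<'E'
from h import *
im=cv2.imread("pics/w15.png"); hsv=cv2.cvtColor(im,cv2.COLOR_BGR2HSV)
print(hsv[140:236:4,258].tolist()); print(hsv[185,215:305:4,1:].tolist())
where()
m=cams.camera_model("wrist"); im=cams.read_camera("wrist"); cv2.imwrite("pics/w16.png",im[:,:,::-1])
hsv=cv2.cvtColor(im,cv2.COLOR_RGB2HSV); k=cv2.inRange(hsv,(2,90,60),(18,255,255)); k[:,:180]=0;k[:,330:]=0;k[240:]=0
k=cv2.morphologyEx(k,cv2.MORPH_OPEN,np.ones((3,3)))
cs,_=cv2.findContours(k,cv2.RETR_CCOMP,cv2.CHAIN_APPROX_NONE)
for b in cs:
    if cv2.contourArea(b)>300: print("coil",cv2.boundingRect(b),rect(plane(m,b[:,0],.016)))
E
```

```text
t: 21.28
eef_pos: [0.4535, -0.138, 0.1546]
[[29, 193, 255], [22, 17, 225], [22, 25, 226], [20, 28, 199], [9, 37, 137], [13, 41, 132], [13, 37, 131], [11, 35, 125], [11, 35, 124], [12, 39, 111], [16, 91, 87], [14, 74, 86], [14, 74, 83], [15, 69, 81], [13, 62, 78], [14, 63, 77], [15, 55, 74], [15, 56, 73], [21, 176, 148], [22, 200, 187], [22, 200, 180], [22, 198, 183], [22, 196, 178], [64, 46, 88]]
[[191, 255], [194, 255], [205, 255], [28, 217], [38, 120], [36, 122], [33, 117], [32, 119], [42, 108], [88, 81], [73, 87], [68, 86], [76, 81], [84, 79], [74, 79], [68, 79], [62, 78], [62, 78], [64, 72], [36, 119], [190, 184], [203, 185], [199, 182]]
t 21.28 [ 0.4535 -0.138   0.1546] az 88.3 w 0.0856 gf 0.0 F [ 0.2 -0.4  0.6] q [-0.3   0.15  0.59  1.93 -0.09  1.09  1.86]
coil (225, 160, 59, 59) [0.4544, -0.1408, 0.0562, 0.0543, -1.7]
coil (237, 173, 36, 32) [0.4534, -0.1403, 0.031, 0.0309, -47.2]
```

```bash
python3 - <<'E'
from h import *
m=dict(cams.camera_model("wrist")); s,T,a=state()
off=m["eye"]-s["eef_pos"]; m["eye"]=np.array([.5235,-.2731,.1581])+off   # same tool attitude as w15
f=plane(m,[(260.5,209.5)],.024)[0]; n=plane(m,[(260.5,154)],.024)[0]; l=plane(m,[(230,185),(290,185)],.024)
print(f,n,l, "jig mean check", plane(m,[(258,190)],.024))
im=cv2.imread("pics/w15.png")[:,:,::-1].copy()
for b in blobs(im,"yellow",500): print(rect(plane(m,b,.013)))
E
```

```text
[ 0.54250048 -0.27053847  0.024     ] [ 0.49044579 -0.26907824  0.024     ] [[ 0.51791678 -0.29765287  0.024     ]
 [ 0.51963213 -0.24299389  0.024     ]] jig mean check [[ 0.52345825 -0.27229552  0.024     ]]
[0.5163, -0.2729, 0.0989, 0.0985, 12.9]
```

```bash

python3 -m crank '-0.001 -0.0025 0.03 0 0 0 1;0 0 0.035 0 0 0 1;0 0 0.035 0 0 0 1;0 0 0.02 0 0 0 1;0 0 0 0 0 0 1;0 0 0 0 0 0 1'
python3 -m crank '0 0 0.005 0 0 0 1;0 0 0 0 0 0 0.5;0 0 0 0 0 0 0.3;0 0 0 0 0 0 0.3;0 0 0 0 0 0 0.3;0 0 0 0 0 0 0.3;0 0 0 0 0 0 0.3' 30

```

```text
t: 21.83
eef_pos: [0.4546, -0.1439, 0.0349]
ee_rot: [-0.002, 0.017, 1.0, -0.001]
contact_force: [-0.9, -0.2, 0.3]
grip_width: 0.0852
grip_force: 0.0
t: 22.42
eef_pos: [0.4564, -0.1428, 0.0324]
ee_rot: [0.001, 0.016, 1.0, 0.0]
contact_force: [-2.0, 0.7, 10.5]
grip_width: 0.0542
grip_force: 29.5
```

```bash

python3 -m crank '0 0 -0.03 0 0 0 0.3;0 0 -0.04 0 0 0 0.3;0 0 -0.025 0 0 0 0.3;0 0 0 0 0 0 0.3' | tail -2
python3 -c "
from h import *
where();plan(.5185,-.270,.125,88)"
```

```text
grip_width: 0.0542
grip_force: 31.9
t 22.75 [ 0.4588 -0.1437  0.1317] az 88.1 w 0.0542 gf 31.9 F [ 1.4  0.  -0.3] q [-0.3   0.19  0.6   1.95 -0.13  1.03  1.89]
4 rows: -0.0160 -0.0311 0.0017 0 0 0.03
```

```bash

python3 -m crank '-0.016 -0.031 0 0 0 0 0.3;-0.016 -0.031 0 0 0 0 0.3;-0.016 -0.031 0 0 0 0 0.3;-0.016 -0.031 0 0 0 0 0.3;0 0 0 0 0 0 0.3;0 0 0 0 0 0 0.3;0 0 0 0 0 0 0.3' | tail -2
python3 - <<'E'
from h import *
where();plan(.5185,-.270,.092,88)
m=cams.camera_model("wrist"); im=cams.read_camera("wrist"); cv2.imwrite("pics/w17.png",im[:,:,::-1])
z=telemetry.sense()["eef_pos"][2]-.0324
hsv=cv2.cvtColor(im,cv2.COLOR_RGB2HSV); k=cv2.inRange(hsv,(2,90,40),(18,255,255))
cs,_=cv2.findContours(k,cv2.RETR_CCOMP,cv2.CHAIN_APPROX_NONE)
for b in cs:
    if cv2.contourArea(b)>300: print("coil",cv2.boundingRect(b),rect(plane(m,b[:,0],z+.016)))
E
```

```text
grip_width: 0.054
grip_force: 32.0
t 23.33 [ 0.5151 -0.2682  0.1254] az 88.1 w 0.0540 gf 32.0 F [-0.1  1.  -0.7] q [-0.05  0.44  0.62  1.69 -0.28  1.1   2.19]
1 rows: -0.0035 -0.0017 0.0334 0 0 0.12
coil (202, 171, 109, 125) [0.5085, -0.2705, 0.0664, 0.0557, 32.1]
coil (228, 221, 61, 46) [0.5098, -0.2676, 0.0284, 0.0274, -51.5]
```

```bash

python3 -m crank '-0.0045 -0.002 0.02 0 0 0 0.3;0 0 0.014 0 0 0 0.3;0 0 0 0 0 0 0.3;0 0 0 0 0 0 0.3' |grep -E "pos|force"
python3 -m crank '0 0 0.01 0 0 0 0.3;0 0 0.01 0 0 0 0.3;0 0 0.008 0 0 0 0.3;0 0 0 0 0 0 0.3;0 0 0 0 0 0 0.3' |grep -E "pos|force|width"

```

```text
eef_pos: [0.5195, -0.2691, 0.0916]
contact_force: [0.8, -0.4, -1.1]
grip_force: 32.0
eef_pos: [0.5194, -0.2705, 0.0631]
contact_force: [-0.7, -1.2, -0.6]
grip_width: 0.054
grip_force: 32.0
```

```bash

python3 -m crank '0 0 0.004 0 0 0 0.3;0 0 0.003 0 0 0 0.3;0 0 0 0 0 0 0.3;0 0 0 0 0 0 0.3' |grep -E "pos|force"
python3 -m crank '0 0 0 0 0 0 0.6;0 0 0 0 0 0 0.9;0 0 0 0 0 0 0.9;0 0 -0.03 0 0 0 0.9;0 0 -0.04 0 0 0 0.9;0 0 -0.04 0 0 0 0.9;0.03 0 -0.04 0 0 0 1;0 0 0 0 0 0 1' |head -3
python3 - <<'E'
from h import *
where(); a=cams.read_camera("wrist"); b=cams.read_camera("scene"); c=cams.read_camera("side")
f=lambda i:cv2.resize(i,(400,300))
b2=cv2.resize(b[130:280,110:310],(400,300),interpolation=3); c2=cv2.resize(c[150:300,210:410],(400,300),interpolation=3)
cv2.imwrite("pics/fin.png",np.vstack([np.hstack([f(a),b2]),np.hstack([c2,f(b)])])[:,:,::-1])
E
```

```text
eef_pos: [0.5199, -0.2708, 0.0568]
contact_force: [-0.2, 0.2, -1.1]
grip_force: 32.0
t: 25.13
eef_pos: [0.4945, -0.2735, 0.2079]
ee_rot: [0.005, 0.018, 1.0, -0.002]
t 25.13 [ 0.4945 -0.2735  0.2079] az 87.9 w 0.0852 gf 0.0 F [ 1.3 -2.1 -0.1] q [-0.09  0.32  0.67  1.65 -0.21  1.24  2.16]
```

View pics/fin.png

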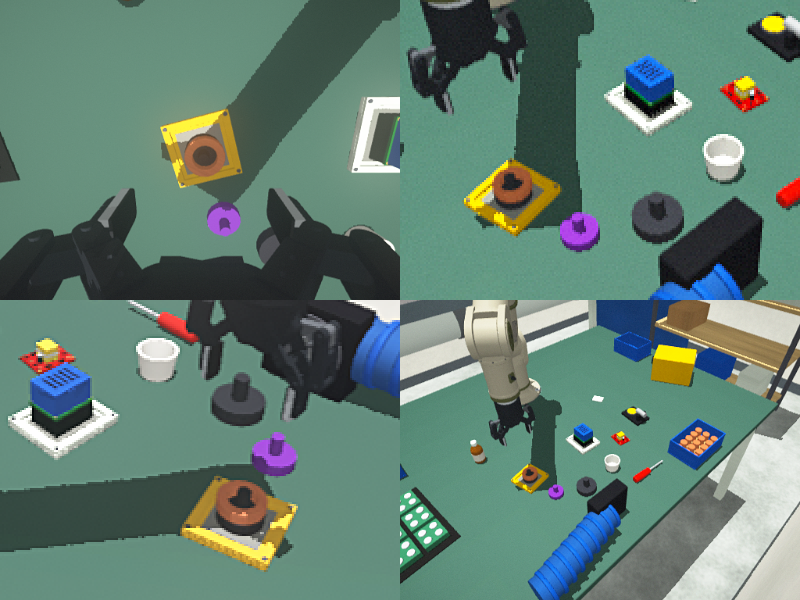

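Both assemblies look seated: the coil lies flat round the post in the yellow jig (upper left, 206,155), and the cover, board and sink are square in the white jig. One numeric check of the centring.

```bash
python3 - <<'E'
from h import *
m=cams.camera_model("wrist"); im=cams.read_camera("wrist")
for b in blobs(im,"yellow",800): print("jig",rect(plane(m,b,.013)))
hsv=cv2.cvtColor(im,cv2.COLOR_RGB2HSV); k=cv2.inRange(hsv,(2,90,40),(18,255,255)); k[290:]=0
cs,_=cv2.findContours(k,cv2.RETR_EXTERNAL,cv2.CHAIN_APPROX_NONE)
for b in cs:
    if cv2.contourArea(b)>300: print("coil",rect(plane(m,b[:,0],.036)))
for n,cz in(("scene",.04),("side",.04)):
    m=cams.camera_model(n); im=cams.read_camera(n); hsv=cv2.cvtColor(im,cv2.COLOR_RGB2HSV); k=cv2.inRange(hsv,(2,90,40),(14,255,255))
    cs,_=cv2.findContours(k,cv2.RETR_EXTERNAL,cv2.CHAIN_APPROX_NONE)
    for b in cs:
        q=rect(plane(m,b[:,0],.032))
        if cv2.contourArea(b)>60 and np.hypot(q[0]-.517,q[1]+.27)<.05: print(n,"coil",q)
E
```

```text
jig [0.5167, -0.2731, 0.0997, 0.0985, 12.9]
coil [0.5175, -0.27, 0.0603, 0.0554, -1.9]
scene coil [0.5223, -0.2713, 0.0647, 0.0536, -35.3]
side coil [0.5205, -0.2704, 0.0697, 0.0549, 32.4]
```

All within a few mm, so I hand it in.

```bash
python3 -c "
from rig import job_done
print(job_done())"
```

```text
the job is handed in; nothing more can be done
None
```

I handed the job in at about 25 s: the heat sink, green board and blue cover are stacked in the white jig, and the small grey core with the copper coil on it stands in the yellow jig. Every placement measured within a few mm of centre; the rig gave no verdict back.

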